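# Load the suction bottle and index its carrier under the nozzle

### The job

Stand the small stoppered bottle upright in the square well of the carrier, let go of it, then push the carrier along its rail towards the suction unit until its spring plunger clicks down into the station catch near the nozzle. The catch is hidden in the rail and lies only roughly under the nozzle, a few centimetres either way, so feel for it; do not run on past that station, do not knock the bottle over, leave the carrier and the bottle free, and leave the other things on the bench where they are.

Things in the scene. Friction and masses are not known exactly. Their poses are not given: they have to be found in the camera images.
- bottle_mid (a point): Small loose glass bottle with black rubber stopper, standing on the bench, about 0.3 kg: body 64 mm in diameter up to 92 mm high, tapering to the neck; 150 mm high to the stopper's top, plus a steel stub 10 mm thick, 12 mm high. Point on its axis, 75 mm above its underside; z is its axis. Grip it by the stopper.
- bottle_stopper (a point): Middle of the bottle's rubber stopper (48 mm in diameter, 30 mm high), on the axis, 134 mm above the bottle's underside.
- carrier_well (a point): Centre of the well's inner floor, 49 mm above the bench, level with the platform's top. x: direction of travel, towards the suction unit; z up. White carrier, 190 mm long (x -110 to +80), 96 mm wide, slides along x only, friction about 3 N. Well 74 mm square inside, walls 5 mm thick, rising 24 mm above its floor.
- carrier_block (a point): Middle of the upright push block fixed at the carrier's rear, 95 mm behind the well's centre: 20 mm long in x, 30 mm wide in y, 70 mm high (35 mm above and below this point; its foot is on the platform). Push on its rear face (10 mm behind this point) or grip it across its 30 mm width.
- plunger (a joint): Spring pin with black knob (20 mm diameter) on the carrier, 60 mm ahead of the well's centre. 0 to 0.001: riding on the strip hidden in the rail (as at the start); about 0.006 m: down in a catch. A catch is a V notch 16 mm wide: the free carrier is drawn in from within 5 mm of its middle; pushing on out takes 9 to 14 N, plain sliding 3 N.
- nozzle (a point): Lower end of the nozzle, 236 mm above the bench; x is the direction of travel. Its 12 mm tube runs from here in +x, 262 mm high, to the white suction unit, 260 mm ahead. In the right catch the well's centre is within 40 mm of below the nozzle, ahead or behind: this cannot be seen or read. Another catch, not wanted, lies 130 mm past it. The loaded bottle clears the nozzle by 25 mm.
- rail: The fixed aluminium rail, 570 mm long, 60 mm wide, 36 mm high; x along it in the direction of travel.
- reserve_mid (a point): Bystander: large glass bottle with black stopper, 100 mm in diameter, 180 mm high, loose; this point is 90 mm above its underside.
- pedal: Bystander: black foot pedal, 100 x 70 mm, 35 mm high, loose; origin under its centre.
- beaker: Bystander: white plastic beaker, 66 mm in diameter, 90 mm high, loose; origin under its centre.
There are look-alikes about, which are no part of the job. What is shaped like the part that bears bottle_mid but blue or brown is not meant.

How it is judged:
By the outcome, as a careful person would: the job done as asked, in the order asked, and still so for the second after the job is handed in, with the robot touching nothing.
It also fails if it takes over 59 s, if anything falls off the work surface, if the arm or the gripper's body presses on something with over 40 N, if the wrist force passes 120 N, or if a joint passes its speed limit or range.

### The arm

A 6-joint arm with a two-finger parallel gripper is mounted at the origin on the work surface. World frame = base frame: x ahead of the robot, y to its left, z up, the work surface at z = 0. Lengths are in m, angles in degrees, forces in N, time in s.
With the tool pointing down it reaches from about 0.4 to 0.825 m from the base axis. Payload 7 kg.
Tool frame: the origin (TCP) lies midway between the tips of the shut fingers; the grasp point (between the pads) lies 19 mm behind it; x points along the fingers, z is the direction in which the jaws open and shut, and the axes are right-handed (so a half turn about x gives the same grasp; the last joint's range is limited). The gripper opens to 88 mm and grips with 3 to 60 N. Pads are 19 mm wide; open, the fingers measure 130 mm over their backs; the gripper's body (78 mm by 193 mm) begins 47 mm behind the grasp point.
Start: joints at [-47.149, 20.546, 0.682, 0, -70.136, -16.507], TCP at [0.3, -0.605, 0.227] pointing down, gripper open.
Joint ranges: [-176.03, 176.03], [-82.01, 121.73], [-58.28, 71.71], [-173.87, 95.51], [-174.79, -0.11], [-173.66, 173.66]. Speed limits (degrees/s): [136.94, 136.94, 172.46, 180, 180, 180].

### API

Orientations are given as [roll, pitch, yaw] about the fixed x, y, z axes, in that order (R = Rz(yaw) Ry(pitch) Rx(roll)).
In Python, from plant import get_state, capture, close_job gives the robot as it stands.
- The arm moves only by the tool play_rows, never from a script. Its argument "series" is one flat list of numbers, 4 for each row, row after row: the shift along the tool's x, y, z in m, then the turn about the tool's x in rad. In form: [tx, ty, tz, spin, tx, ty, tz, spin, ...]. A call has exactly 5 rows; each row shifts and turns the commanded pose from where the row before left it, along the tool's axes as they then stand; what a row does not reach is not made up. A row lasts 1/12 s, in which the tool goes at most 41.7 mm and 7.16 degrees, less where a joint would pass 70% of its speed; a pose out of reach is approached as far as the arm can. A call is refused whole if a number of a shift passes 0.0417 or a number of a turn 0.125, either way. A call with a gripper value outside its range is refused whole. "jaw" is the opening in per cent of the stroke, from 0 (shut) to 100 (fully open), set as the call begins (left out, the last holds). The fingers move at their own pace and stop on an object; "squeeze" is the grip in N (left out, the last holds). Time passes only in rows, so rows that do not move let the fingers close, or fill a call up. It gives the time, the measured TCP pose, the force and the opening at its end, in the units of the state.
- get_state(): the state, without advancing time (a new reading comes with each control period).
- capture(name): name is "side" or "top"; returns a dict with "img" (420x560x3 uint8, blue, green, red), "K" (3x3 intrinsics, pixels), "world_from_camera" (4x4, takes a point from camera to world coordinates). Camera axes: x right, y down, z forward; pixel columns grow to the right and rows downward; lengths in m; the calibration is good to about 2 mm. A picture is of the moment at which its call begins. There is no depth.
- close_job(): hands the job in, once; it reports no verdict.
The state is a dict: "time_s": time; "joints": joint angles; "qd": joint speeds; "joint_torque": joint torques, N m; "tcp_pos": TCP position; "eef_rot": TCP orientation; "contact_force": force on the tool from outside, world axes, zero at the start; "moment": the same for the moment, N m; "gripper_width": finger opening in m.
Only numpy, scipy, OpenCV 4.12 (cv2) and the standard library are available. Lean on these libraries where they do the work, as an engineer would, in place of code of your own. Each camera call takes 0.05 s, during which the arm holds its last target.

## Working session

There is one attempt and no reset: what is moved stays moved. The work goes in short steps, Python scripts to look and compute and a tool call to move; the robot and the scene stay as the last step left them, time stands still between calls to the robot, and variables do not carry over. Pictures are saved under pics/ and viewed, and the job is handed in when it is done.

Besides the shell and the picture viewer there is one more tool, called after "Call:" as name(argument=value, ...), one argument or row to a line, values as JSON. play_rows: Moves the arm, as the interface text tells. Its arguments: {"type":"object","properties":{"series":{"type":"array","items":{"type":"number"}},"jaw":{"type":"number"},"squeeze":{"type":"number"}},"required":["series"]}

```bash
ls; mkdir -p pics; python3 - <<'E'
from plant import *
import cv2,numpy as np,pickle
s=get_state();print(s)
for n in("side","top"):
    c=capture(n);cv2.imwrite(f"pics/{n}0.png",c["img"]);print(n,c["K"],c["world_from_camera"])
    pickle.dump({k:c[k] for k in("K","world_from_camera")},open(n+".pkl","wb"))
E
```

```text
pics
{'time_s': 0.0, 'joints': array([-4.71473151e+01,  2.05924621e+01,  6.32156316e-01, -2.15015496e-02,
       -7.01363797e+01, -1.65074553e+01]), 'qd': array([-0.09036514, -0.00240174,  0.13321775,  0.04565127, -0.00712197,
        0.02025315]), 'joint_torque': array([-2.41793219e-03, -5.82719028e+01,  2.93055797e+01,  6.99740231e+00,
        6.90367728e-03, -1.02625756e-04]), 'tcp_pos': array([ 0.29930731, -0.60444154,  0.22559448]), 'eef_rot': array([  4.70118386,  89.9012237 , 121.03909056]), 'contact_force': array([-0.1396856 , -0.32091601,  0.12781256]), 'moment': array([ 0.00544097,  0.03483553, -0.01765345]), 'gripper_width': 0.08747659052351972}
side [[414.70673208   0.         280.6657704 ]
 [  0.         414.70673208 209.10921261]
 [  0.           0.           1.        ]] [[-0.97237995 -0.11658298  0.20220197  0.31413452]
 [-0.23232464  0.56665175 -0.79052581  0.72986503]
 [-0.02241624 -0.81566795 -0.5780859   0.66731366]
 [ 0.          0.          0.          1.        ]]
top [[507.22993826   0.         277.92606938]
 [  0.         507.22993826 206.85355222]
 [  0.           0.           1.        ]] [[ 0.00481431 -0.9940809   0.10853563  0.40069328]
 [-0.99987746 -0.00316857  0.01533053  0.01128357]
 [-0.01489589 -0.10859614 -0.99397434  1.06422029]
 [ 0.          0.          0.          1.        ]]
```

View pics/side0.png

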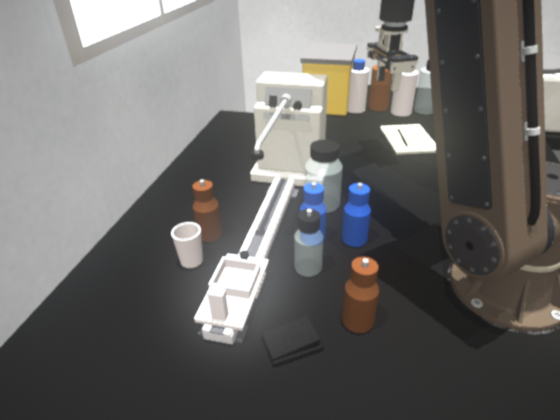

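View pics/top0.png

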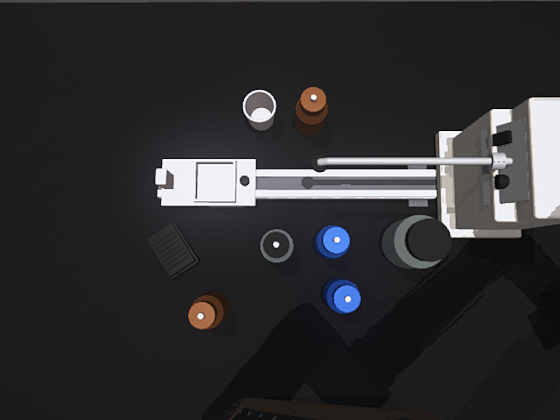

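Top view: the clear bottle with the black stopper is at (276,245), with its stub at side (309,211). Look-alikes: blue at (334,241) and (345,297), brown at (205,313) and (312,105), and the large reserve bottle at (417,241). By the description I choose the clear, black-stoppered one at top (276,245), and I'll check it in a crop.

```bash
python3 - <<'E'
import cv2
a=cv2.imread("pics/top0.png")[140:300,140:380];cv2.imwrite("pics/topc.png",cv2.resize(a,None,fx=3.3,fy=3.3,interpolation=cv2.INTER_CUBIC))
a=cv2.imread("pics/side0.png")[70:350,180:380];cv2.imwrite("pics/sidec.png",cv2.resize(a,None,fx=2.1,fy=2.1,interpolation=cv2.INTER_CUBIC))
E
```

```text
(no output)
```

View pics/topc.png

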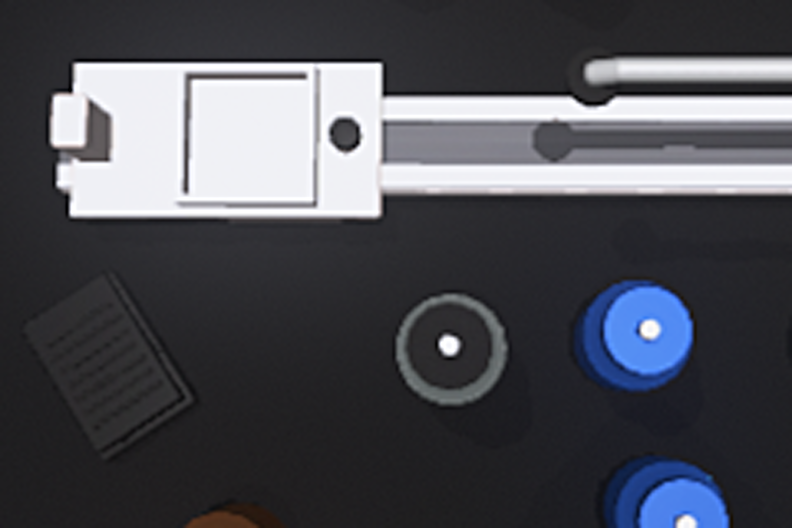

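View pics/sidec.png

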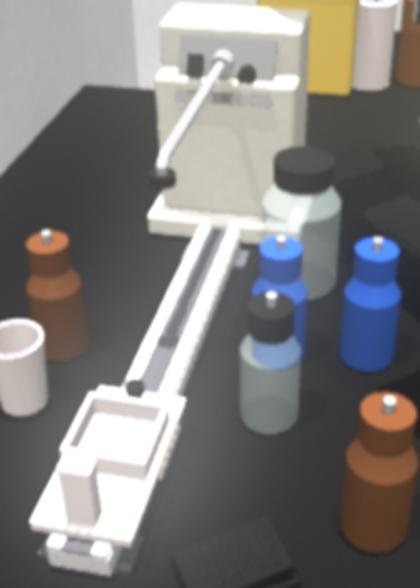

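The crop confirms it: a clear glass body, black stopper and steel stub at top px (276.1,244.5) and side px (309.0,211.4). The carrier corners in the crop are (73,62), (382,62), (382,217) and (70,217). The nozzle tip is around (592,78).

```bash
cat > h.py <<'E'
import numpy as np,pickle,cv2
C={n:pickle.load(open(f"{n}.pkl","rb")) for n in("side","top")}
def ray(n,p):
    K,T=C[n]["K"],C[n]["world_from_camera"]
    return T[:3,3],T[:3,:3]@np.linalg.solve(K,[p[0],p[1],1])
def atz(n,p,z):
    o,d=ray(n,p);return o+d*(z-o[2])/d[2]
def proj(n,X):
    K,T=C[n]["K"],C[n]["world_from_camera"]
    c=T[:3,:3].T@(np.asarray(X)-T[:3,3]);u=K@c;return u[:2]/u[2]
def tri(p,q):
    A=[];b=[]
    for n,x in(("top",p),("side",q)):
        o,d=ray(n,x);d=d/np.linalg.norm(d);P=np.eye(3)-np.outer(d,d);A.append(P);b.append(P@o)
    return np.linalg.lstsq(np.vstack(A),np.hstack(b),rcond=None)[0]
tc=lambda x,y:(x/3.3+140-.35,y/3.3+140-.35)
sc=lambda x,y:(x/2.1+180-.26,y/2.1+70-.26)
E
python3 - <<'E'
from h import *
np.set_printoptions(precision=4,suppress=True)
print("stub",atz("top",tc(449,345),.162),atz("side",sc(271,297),.16),tri(tc(449,345),sc(271,297)))
P=[atz("top",tc(*p),.049) for p in((73,62),(382,62),(382,217),(70,217))]
print(P)
print("block",[atz("top",tc(*p),.119) for p in((52,93),(88,93),(85,148),(50,145))])
print("knob",atz("top",tc(345,134),.06),atz("top",tc(345,134),.075))
print("noz",tri(tc(592,79),sc(163,180)),atz("top",tc(592,79),.236))
print("rail",[atz("top",tc(*p),.036) for p in((395,96),(395,193),(780,98),(780,193))])
print("pedal",[atz("top",tc(*p),.035) for p in((25,325),(108,275),(195,398),(110,458))])
for n,p in(("beaker",(260,110)),("brown",(312.5,98)),("brown2",(201,316)),("blue",(337,240)),("reserve",(425,240))):
    print(n,atz("top",p,.16 if n!="beaker" else .09))
E
```

```text
stub [0.4325 0.0288 0.162 ] [0.4321 0.0315 0.16  ] [0.4326 0.0289 0.1581]
[array([0.6102, 0.2646, 0.049 ]), array([0.6106, 0.0733, 0.049 ]), array([0.5143, 0.0723, 0.049 ]), array([0.5137, 0.2636, 0.049 ])]
block [array([0.5777, 0.2587, 0.119 ]), array([0.5777, 0.238 , 0.119 ]), array([0.5457, 0.2388, 0.119 ]), array([0.5474, 0.2589, 0.119 ])]
knob [0.5638 0.0947 0.06  ] [0.5613 0.0934 0.075 ]
noz [ 0.5621 -0.0437  0.2389] [ 0.5634 -0.0437  0.236 ]
rail [array([0.5917, 0.0658, 0.036 ]), array([0.5308, 0.0652, 0.036 ]), array([ 0.591 , -0.1736,  0.036 ]), array([ 0.5315, -0.1726,  0.036 ])]
pedal [array([0.4482, 0.2929, 0.035 ]), array([0.4793, 0.2424, 0.035 ]), array([0.4039, 0.1868, 0.035 ]), array([0.3672, 0.2381, 0.035 ])]
beaker [0.6993 0.0626 0.09  ]
brown [ 0.7005 -0.0372  0.16  ]
brown2 [0.3062 0.1594 0.16  ]
blue [ 0.4405 -0.0801  0.16  ]
reserve [ 0.4411 -0.2359  0.16  ]
```

Clear choice: the bottle is at (0.4325, 0.029). The carrier line is x≈0.562 with travel towards -y, the well is at y≈0.1535, and the nozzle is at y≈-0.044. I'll raise and turn the jaws so they open along x.

Call:
play_rows(
  series=[-0.0065,0,0,-0.111,-0.0065,0,0,-0.111,-0.0065,0,0,-0.111,-0.0065,0,0,-0.111,-0.0065,0,0,-0.111],
  jaw=100,
)

```text
time_s: 0.52
tcp_pos: [0.2994, -0.6046, 0.2588]
eef_rot: [-25.9, 89.9, 122.6]
contact_force: [0.2, -0.7, 0.8]
gripper_width: 0.0875
```

Call:
play_rows(
  series=[-0.0065,0,0,-0.111,-0.0065,0,0,-0.111,-0.0065,0,0,-0.111,-0.0065,0,0,-0.111,-0.0065,0,0,-0.111],
)

```text
time_s: 0.93
tcp_pos: [0.2994, -0.6046, 0.2913]
eef_rot: [-60.7, 89.9, 119.6]
contact_force: [0.5, 0.1, 0.2]
gripper_width: 0.0874
```

Call:
play_rows(
  series=[0,-0.02,-0.004,0,0,-0.034,-0.007,0,0,-0.034,-0.007,0,0,-0.034,-0.007,0,0,-0.034,-0.007,0],
)

```text
time_s: 1.35
tcp_pos: [0.3314, -0.4474, 0.2909]
eef_rot: [-43.9, 89.9, 136.0]
contact_force: [0.9, 1.1, 0.1]
gripper_width: 0.0875
```

Call:
play_rows(
  series=[0,-0.034,-0.007,0,0,-0.034,-0.007,0,0,-0.034,-0.007,0,0,-0.034,-0.007,0,0,-0.034,-0.007,0],
)

```text
time_s: 1.77
tcp_pos: [0.3665, -0.2773, 0.2913]
eef_rot: [-46.6, 90.0, 133.3]
contact_force: [2.2, 1.0, -0.1]
gripper_width: 0.0874
```

Call:
play_rows(
  series=[0,-0.034,-0.007,0,0,-0.034,-0.007,0,0,-0.034,-0.007,0,0,-0.034,-0.007,0,0,-0.034,-0.007,0],
)

```text
time_s: 2.18
tcp_pos: [0.4017, -0.1073, 0.2916]
eef_rot: [-141.6, 90.0, 38.4]
contact_force: [0.6, -0.1, -0.3]
gripper_width: 0.0877
```

Call:
play_rows(
  series=[0,-0.034,-0.007,0,0,-0.034,-0.007,0,0,-0.034,-0.007,0,0,-0.02,-0.005,0,0,-0.01,-0.002,0],
)

```text
time_s: 2.6
tcp_pos: [0.4304, 0.0253, 0.2913]
eef_rot: [-31.7, 90.0, 148.4]
contact_force: [0.2, -0.5, 0.3]
gripper_width: 0.0871
```

Call:
play_rows(
  series=[0.03,-0.0035,-0.002,0,0.03,0,0,0,0.03,0,0,0,0.03,0,0,0,0.025,0,0,0],
)

```text
time_s: 3.02
tcp_pos: [0.4311, 0.0257, 0.1446]
eef_rot: [14.9, 89.9, -165.2]
contact_force: [-0.1, -0.2, -0.4]
gripper_width: 0.0874
```

Call:
play_rows(
  series=[0.012,0,0,0,0.01,0,0,0,0.007,0,0,0,0,0,0,0,0,0,0,0],
)

```text
time_s: 3.43
tcp_pos: [0.4321, 0.0262, 0.1176]
eef_rot: [41.1, 90.0, -139.0]
contact_force: [0.1, 0.4, 0.7]
gripper_width: 0.0875
```

```bash
cat > snap.py <<'E'
import sys,cv2
from plant import *
tag=sys.argv[1]
for n in sys.argv[2:]:
    n,*r=n.split(":");im=capture(n)["img"]
    if r:
        x,y,w,h,f=map(float,r[0].split(","));x,y,w,h=map(int,(x,y,w,h));im=cv2.resize(im[y:y+h,x:x+w],None,fx=f,fy=f,interpolation=cv2.INTER_CUBIC)
    cv2.imwrite(f"pics/{n}_{tag}.png",im)
E
python3 snap.py a side:180,70,240,260,2.2 top:140,140,240,160,3.3
```

```text
(no output)
```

View pics/side_a.png

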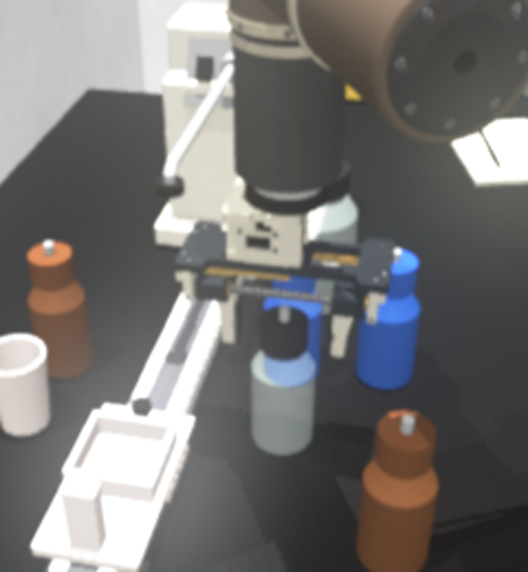

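View pics/top_a.png

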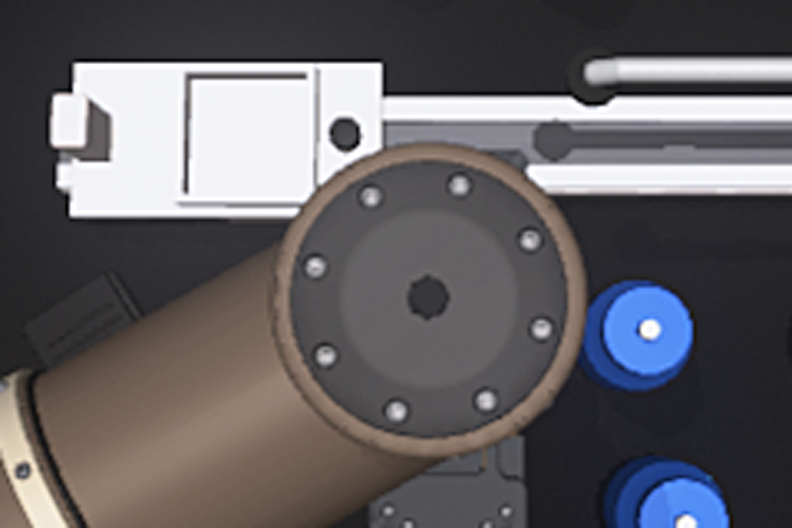

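The fingers straddle the stopper of the clear bottle: jaws at side-crop (230,320) and (345,330), stopper at (284,330). I'll nudge 2.5 mm in y and grip.

Call:
play_rows(
  series=[0,-0.0027,-0.0005,0,0,0,0,0,0,0,0,0,0,0,0,0,0,0,0,0],
)

```text
time_s: 3.95
tcp_pos: [0.4327, 0.0293, 0.1177]
eef_rot: [-146.2, 90.0, 33.8]
contact_force: [-0.2, 0.4, -1.1]
gripper_width: 0.0876
```

Call:
play_rows(
  series=[0,0,0,0,0,0,0,0,0,0,0,0,0,0,0,0,0,0,0,0],
  jaw=0,
  squeeze=20,
)

```text
time_s: 4.37
tcp_pos: [0.4327, 0.0292, 0.1175]
eef_rot: [37.2, 90.0, -142.9]
contact_force: [-0.8, 0.5, 0.6]
gripper_width: 0.0598
```

Call:
play_rows(
  series=[0,0,0,0,0,0,0,0,0,0,0,0,0,0,0,0,0,0,0,0],
)

```text
time_s: 4.78
tcp_pos: [0.4326, 0.0291, 0.1175]
eef_rot: [18.0, 90.0, -162.0]
contact_force: [-1.3, 0.3, 0.5]
gripper_width: 0.0471
```

Call:
play_rows(
  series=[-0.01,0,0,0,-0.02,0,0,0,-0.025,0,0,0,-0.025,0,0,0,-0.02,0,0,0],
)

```text
time_s: 5.2
tcp_pos: [0.4325, 0.0291, 0.2188]
eef_rot: [-117.9, 90.0, 62.0]
contact_force: [0.4, 0.7, -3.8]
gripper_width: 0.0478
```

Call:
play_rows(
  series=[0,-0.006,-0.006,0,0,-0.012,-0.012,0,0,-0.016,-0.016,0,0,-0.016,-0.017,0,0,-0.016,-0.017,0],
)

```text
time_s: 5.62
tcp_pos: [0.5012, 0.0963, 0.2156]
eef_rot: [16.4, 89.9, -163.7]
contact_force: [0.2, 0.3, -3.2]
gripper_width: 0.0472
```

Call:
play_rows(
  series=[0,-0.016,-0.017,0,0,-0.016,-0.017,0,0,-0.014,-0.014,0,0,-0.008,-0.009,0,0,-0.0045,-0.0045,0],
)

```text
time_s: 6.03
tcp_pos: [0.5629, 0.1548, 0.215]
eef_rot: [28.5, 89.8, -151.5]
contact_force: [-0.1, -0.5, -3.6]
gripper_width: 0.0476
```

Call:
play_rows(
  series=[0.01,0,0,0,0.01,0,0,0,0,0,0,0,0,0,0,0,0,0,0,0],
)

```text
time_s: 6.45
tcp_pos: [0.5619, 0.153, 0.1978]
eef_rot: [153.6, 90.0, -26.5]
contact_force: [0.0, -0.4, -3.4]
gripper_width: 0.0474
```

```bash
python3 snap.py b side:170,120,160,220,2.7 top:140,100,240,160,3.3; python3 -c "
from h import *
for z in(.082,.073,.049):print(z,proj('side',[.562,.1535,z]),proj('top',[.562,.1535,z]))"
```

```text
0.082 [234.48659057 269.01088798] [213.35472332 179.28296227]
0.073 [234.86798667 272.22843759] [213.99719364 180.02170539]
0.049 [235.86256555 280.61894535] [215.65582377 181.92887772]
```

View pics/side_b.png

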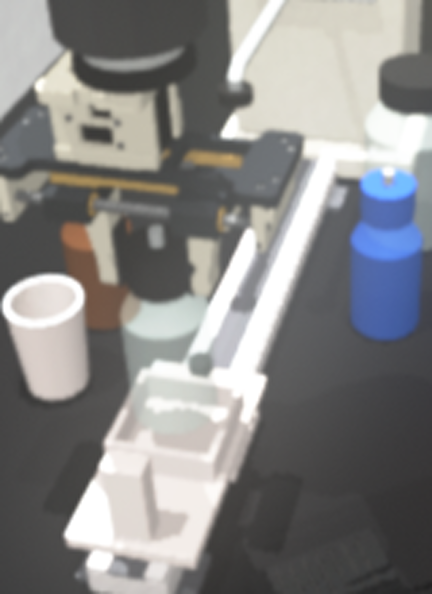

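View pics/top_b.png

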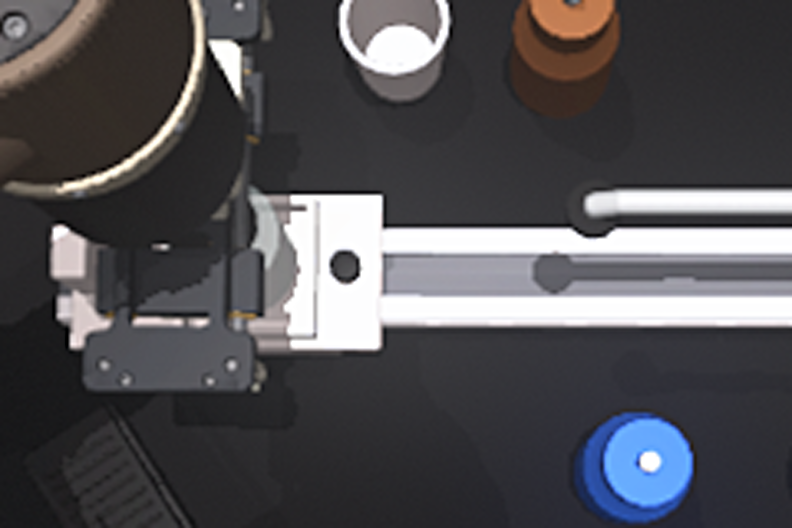

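```bash
python3 - <<'E'
import cv2
a=cv2.imread("pics/top0.png")[150:215,150:262].astype(float)
a=((a-150).clip(0)/105*255).clip(0,255).astype('uint8')
cv2.imwrite("pics/well.png",cv2.resize(a,None,fx=7,fy=7,interpolation=cv2.INTER_CUBIC))
E
```

```text
(no output)
```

View pics/well.png

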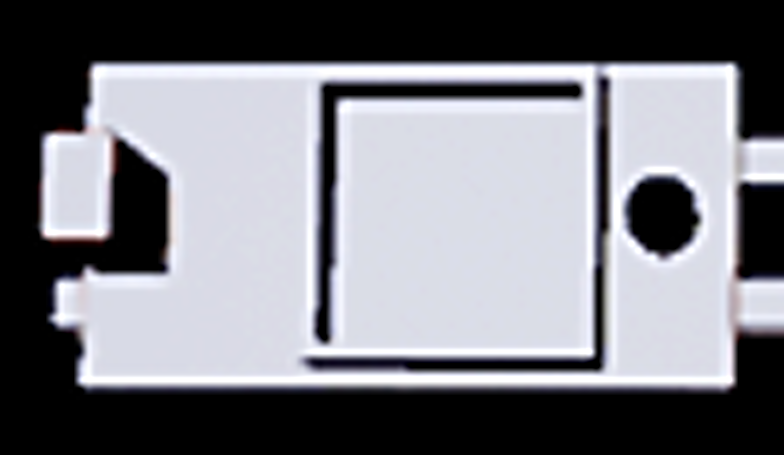

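```bash
python3 - <<'E'
from h import *
f=lambda x,y:((x+.5)/7-.5+150,(y+.5)/7-.5+150)
a=atz("top",f(322,84),.073);b=atz("top",f(598,358),.073);print(a,b,a-b)
print("well y",a[1]-.037,b[1]+.042,"x",a[0]-.037,b[0]+.042)
a=atz("top",f(92,64),.049);b=atz("top",f(738,386),.049);print("plat",a,b,a[1]-.11,b[1]+.08,(a+b)[0]/2)
print("block",atz("top",f(42,132),.119),atz("top",f(110,240),.119))
E
```

```text
[0.59906525 0.19093491 0.073     ] [0.52083166 0.11125244 0.073     ] [0.07823359 0.07968247 0.        ]
well y 0.15393491258346348 0.15325244406693084 x 0.5620652512308265 0.5628316605487278
plat [0.6096712  0.26267712 0.049     ] [0.51573972 0.07318491 0.049     ] 0.15267711785713223 0.1531849102738041 0.5627054603627394
block [0.57650401 0.25839021 0.119     ] [0.54695815 0.23903614 0.119     ]
```

The well centre agrees at (0.5625, 0.1535) from several edges, so the bottle is within about 1 mm of it. Lowering.

Call:
play_rows(
  series=[0.006,0,-0.0005,0,0.007,0,0,0,0.007,0,0,0,0.005,0,0,0,0.003,0,0,0],
)

```text
time_s: 6.97
tcp_pos: [0.5622, 0.1533, 0.1682]
eef_rot: [26.7, 89.9, -153.4]
contact_force: [0.9, 0.3, -4.4]
gripper_width: 0.0477
```

Call:
play_rows(
  series=[0.001,0,0,0,0.001,0,0,0,0,0,0,0,0,0,0,0,0,0,0,0],
)

```text
time_s: 7.38
tcp_pos: [0.563, 0.1537, 0.1679]
eef_rot: [-153.9, 90.0, 26.0]
contact_force: [0.2, -0.3, -3.0]
gripper_width: 0.0472
```

Call:
play_rows(
  series=[0.001,0,0,0,0.0005,0,0,0,0,0,0,0,0,0,0,0,0,0,0,0],
)

```text
time_s: 7.8
tcp_pos: [0.563, 0.1537, 0.1666]
eef_rot: [-158.4, 90.0, 21.5]
contact_force: [-2.3, 0.2, 3.2]
gripper_width: 0.0477
```

The bottle is on the well floor (Fz went from -3 to +3). Releasing.

Call:
play_rows(
  series=[0,0,0,0,0,0,0,0,0,0,0,0,0,0,0,0,0,0,0,0],
  jaw=100,
)

```text
time_s: 8.22
tcp_pos: [0.5628, 0.1535, 0.166]
eef_rot: [150.2, 90.0, -29.9]
contact_force: [-0.5, -0.5, -0.2]
gripper_width: 0.075
```

Call:
play_rows(
  series=[0,0,0,0,0,0,0,0,0,0,0,0,-0.005,0,0,0,-0.01,0,0,0],
)

```text
time_s: 8.63
tcp_pos: [0.5621, 0.1532, 0.1805]
eef_rot: [27.7, 89.9, -152.3]
contact_force: [0.5, -0.3, -0.1]
gripper_width: 0.088
```

Call:
play_rows(
  series=[-0.015,0,0,0,-0.02,0,0,0,-0.025,0,0,0,-0.02,0,0,0,-0.01,0,0,0],
)

```text
time_s: 9.05
tcp_pos: [0.5639, 0.1539, 0.2752]
eef_rot: [-157.8, 89.7, 22.1]
contact_force: [0.4, 0.5, -0.1]
gripper_width: 0.0875
```

```bash
python3 snap.py c side:170,120,160,220,2.7 top:140,100,240,160,3.3
```

```text
(no output)
```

View pics/side_c.png

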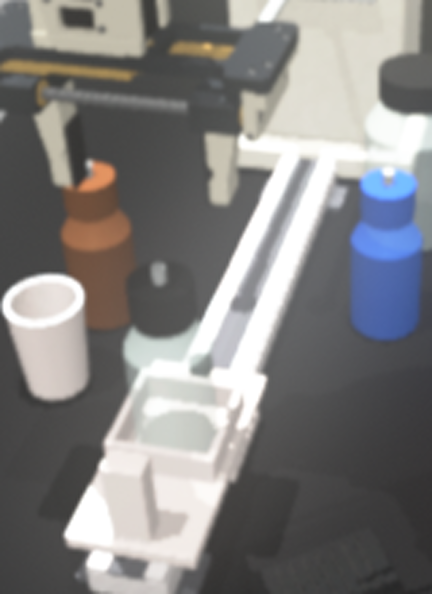

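View pics/top_c.png

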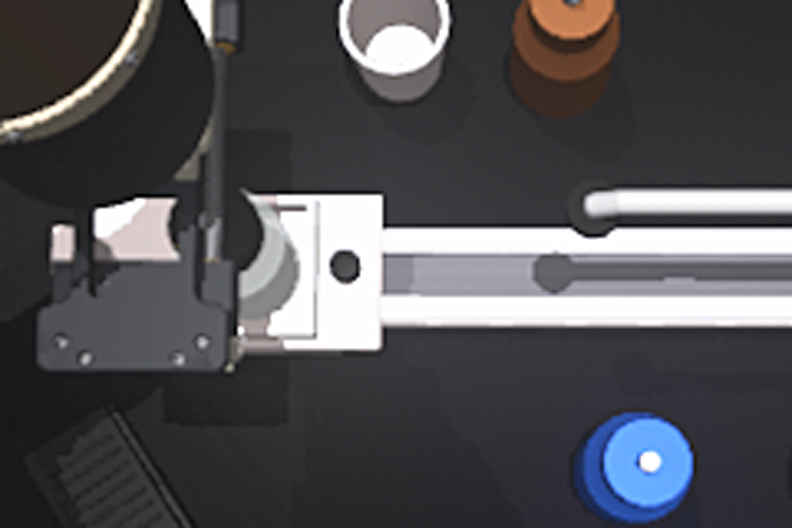

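The bottle stands free and upright in the well (stub at side-crop (158,272), base ellipse at (180,432)). Next I'll move behind the block with the jaws shut.

Call:
play_rows(
  series=[0,-0.02,0,0,0,-0.033,0,0,0,-0.035,0,0,0,-0.033,0,0,0,-0.015,0,0],
  jaw=0,
)

```text
time_s: 9.57
tcp_pos: [0.5623, 0.2925, 0.2694]
eef_rot: [24.8, 89.9, -155.2]
contact_force: [-0.3, 0.6, -0.7]
gripper_width: 0.0599
```

Call:
play_rows(
  series=[0.02,0,0,0,0.03,0,0,0,0.03,0,0,0,0.03,0,0,0,0.02,0,0,0],
)

```text
time_s: 9.98
tcp_pos: [0.5611, 0.2883, 0.1371]
eef_rot: [32.5, 89.7, -147.6]
contact_force: [-0.3, -0.8, 0.2]
gripper_width: 0.0266
```

Call:
play_rows(
  series=[0.02,0,0,0,0.02,0,0,0,0.01,0,0,0,0,0,0,0,0,0,0,0],
)

```text
time_s: 10.4
tcp_pos: [0.5628, 0.2892, 0.0907]
eef_rot: [52.8, 89.9, -127.2]
contact_force: [0.7, 0.4, 0.6]
gripper_width: 0.0006
```

```bash
python3 snap.py d side:120,120,210,220,2.6; python3 -c "
from plant import *;s=get_state();print(s['time_s'],s['tcp_pos'],s['eef_rot'],s['contact_force'],s['gripper_width'])"
```

```text
10.45 [0.5633294  0.28970422 0.09172691] [-172.68459755   89.9663609     7.27337762] [ 6.05123339e-01 -2.13388855e-04  6.43359351e-01] 0.00025529733774742284
```

View pics/side_d.png

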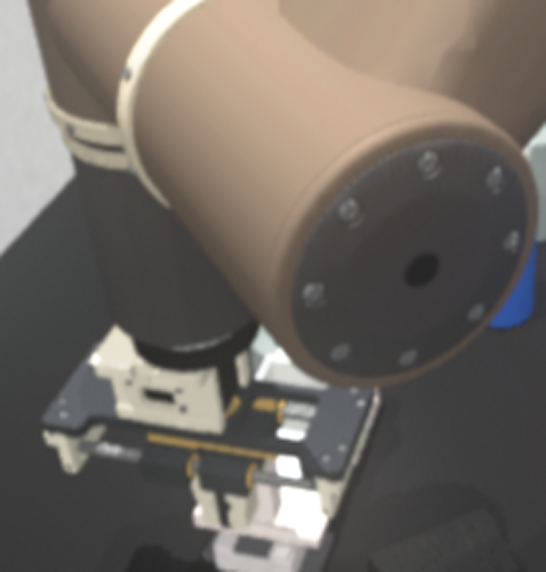

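Call:
play_rows(
  series=[0,0.004,0,0,0,0.004,0,0,0,0.003,0,0,0,0.002,0,0,0,0.002,0,0],
)

```text
time_s: 10.87
tcp_pos: [0.5631, 0.2742, 0.0916]
eef_rot: [-137.6, 90.0, 42.4]
contact_force: [-0.8, 0.7, -0.9]
gripper_width: 0.0006
```

Call:
play_rows(
  series=[0,0.0015,0,0,0,0.0015,0,0,0,0.0015,0,0,0,0.0015,0,0,0,0.0015,0,0],
)

```text
time_s: 11.28
tcp_pos: [0.563, 0.2682, 0.0911]
eef_rot: [-107.4, 89.9, 72.5]
contact_force: [-4.0, 10.4, -1.2]
gripper_width: 0.0006
```

Call:
play_rows(
  series=[0,0.0015,0,0,0,0.0015,0,0,0,0.0015,0,0,0,0.0015,0,0,0,0.0015,0,0],
)

```text
time_s: 11.7
tcp_pos: [0.563, 0.2607, 0.0911]
eef_rot: [-111.2, 89.9, 68.8]
contact_force: [-0.3, 4.0, -1.0]
gripper_width: 0.0004
```

Contact at TCP y≈0.268, so well y = TCP y − 0.1145. The feeling zone is TCP y ≈ 0.117 down to 0.027. Pushing to about 0.13 first.

Call:
play_rows(
  series=[0,0.003,0,0,0,0.004,0,0,0,0.005,0,0,0,0.005,0,0,0,0.005,0,0],
)

```text
time_s: 12.12
tcp_pos: [0.563, 0.2389, 0.0911]
eef_rot: [-110.8, 89.9, 69.2]
contact_force: [-1.5, 7.4, -1.2]
gripper_width: 0.0002
```

Call:
play_rows(
  series=[0,0.005,0,0,0,0.005,0,0,0,0.005,0,0,0,0.005,0,0,0,0.005,0,0],
)

```text
time_s: 12.53
tcp_pos: [0.563, 0.2138, 0.0911]
eef_rot: [-112.7, 89.9, 67.3]
contact_force: [-1.1, 7.6, -0.6]
gripper_width: 0.0004
```

Call:
play_rows(
  series=[0,0.005,0,0,0,0.005,0,0,0,0.005,0,0,0,0.005,0,0,0,0.005,0,0],
)

```text
time_s: 12.95
tcp_pos: [0.5631, 0.1887, 0.0911]
eef_rot: [-115.6, 89.9, 64.4]
contact_force: [-0.8, 7.4, -0.8]
gripper_width: 0.0001
```

Call:
play_rows(
  series=[0,0.005,0,0,0,0.005,0,0,0,0.005,0,0,0,0.005,0,0,0,0.005,0,0],
)

```text
time_s: 13.37
tcp_pos: [0.5631, 0.1637, 0.0911]
eef_rot: [-117.9, 89.9, 62.0]
contact_force: [-0.6, 7.4, -2.0]
gripper_width: 0.0003
```

Call:
play_rows(
  series=[0,0.005,0,0,0,0.005,0,0,0,0.005,0,0,0,0.004,0,0,0,0.003,0,0],
)

```text
time_s: 13.78
tcp_pos: [0.5631, 0.1412, 0.0911]
eef_rot: [-123.9, 89.9, 56.0]
contact_force: [0.9, 5.9, -1.4]
gripper_width: 0.0001
```

Call:
play_rows(
  series=[0,0.003,0,0,0,0.003,0,0,0,0.003,0,0,0,0.002,0,0,0,0.001,0,0],
)

```text
time_s: 14.2
tcp_pos: [0.5631, 0.1287, 0.0911]
eef_rot: [-144.3, 90.0, 35.7]
contact_force: [1.4, 3.0, -2.7]
gripper_width: 0.0004
```

```bash
python3 snap.py e side:150,60,210,220,2.6 top:180,100,240,160,3.3
```

```text
(no output)
```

View pics/side_e.png

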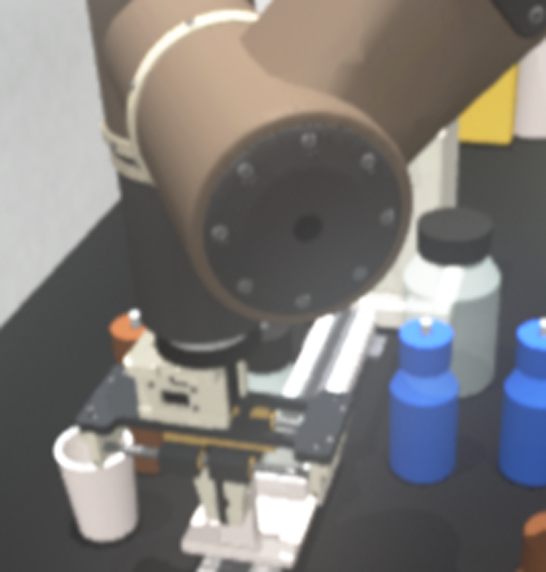

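View pics/top_e.png

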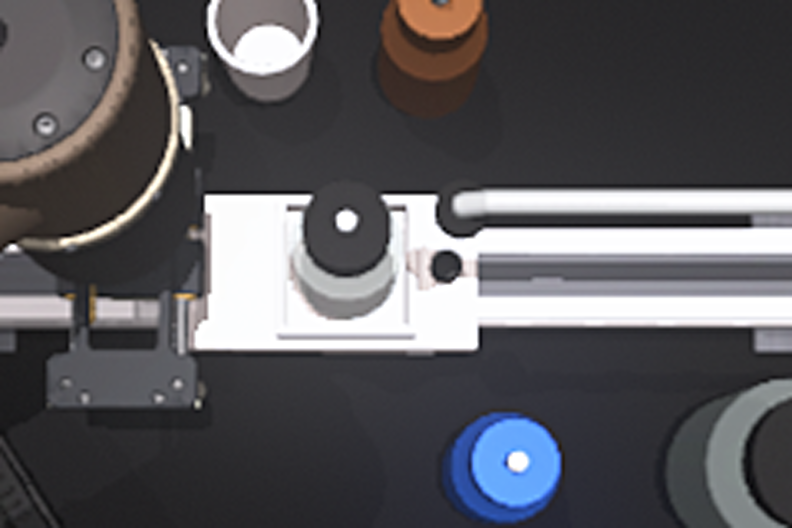

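The bottle is upright in the carrier well (top-crop stub (347,220)) and the knob is at (446,266). Now feeling forward slowly.

Call:
play_rows(
  series=[0,0.0015,0,0,0,0.0015,0,0,0,0.0015,0,0,0,0.001,0,0,0,0.001,0,0],
)

```text
time_s: 14.72
tcp_pos: [0.563, 0.122, 0.0911]
eef_rot: [-172.6, 90.0, 7.3]
contact_force: [1.7, 3.7, -1.3]
gripper_width: 0.0002
```

Call:
play_rows(
  series=[0,0.001,0,0,0,0.001,0,0,0,0.001,0,0,0,0.001,0,0,0,0.001,0,0],
)

```text
time_s: 15.13
tcp_pos: [0.5629, 0.117, 0.0912]
eef_rot: [-163.7, 90.0, 16.2]
contact_force: [3.0, 3.4, -0.8]
gripper_width: 0.0001
```

Call:
play_rows(
  series=[0,0.001,0,0,0,0.001,0,0,0,0.001,0,0,0,0.001,0,0,0,0.001,0,0],
)

```text
time_s: 15.55
tcp_pos: [0.5629, 0.112, 0.0912]
eef_rot: [-163.7, 90.0, 16.3]
contact_force: [3.2, 3.5, -1.0]
gripper_width: 0.0005
```

Call:
play_rows(
  series=[0,0.001,0,0,0,0.001,0,0,0,0.001,0,0,0,0.001,0,0,0,0.001,0,0],
)

```text
time_s: 15.97
tcp_pos: [0.5629, 0.107, 0.0912]
eef_rot: [-159.0, 90.0, 20.9]
contact_force: [2.9, 3.0, -0.1]
gripper_width: 0.0007
```

Call:
play_rows(
  series=[0,0.001,0,0,0,0.001,0,0,0,0.001,0,0,0,0.001,0,0,0,0.001,0,0],
)

```text
time_s: 16.38
tcp_pos: [0.5628, 0.102, 0.0911]
eef_rot: [176.7, 90.0, -3.4]
contact_force: [3.3, 4.1, 1.2]
gripper_width: 0.0008
```

Call:
play_rows(
  series=[0,0.001,0,0,0,0.001,0,0,0,0.001,0,0,0,0.001,0,0,0,0.001,0,0],
)

```text
time_s: 16.8
tcp_pos: [0.5627, 0.0969, 0.0911]
eef_rot: [59.8, 90.0, -120.2]
contact_force: [1.9, 2.8, 0.4]
gripper_width: 0.0005
```

Call:
play_rows(
  series=[0,0.001,0,0,0,0.001,0,0,0,0.001,0,0,0,0.001,0,0,0,0.001,0,0],
)

```text
time_s: 17.22
tcp_pos: [0.5617, 0.0913, 0.0906]
eef_rot: [24.1, 89.9, -156.0]
contact_force: [0.7, 0.6, 0.1]
gripper_width: 0.0006
```

The force dropped from 3 N to 0.6 N (lateral too), so the carrier has probably been drawn into the catch. Looking before confirming.

```bash
python3 snap.py f side:150,60,210,220,2.6 top:180,120,240,130,3.3
```

```text
(no output)
```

View pics/top_f.png

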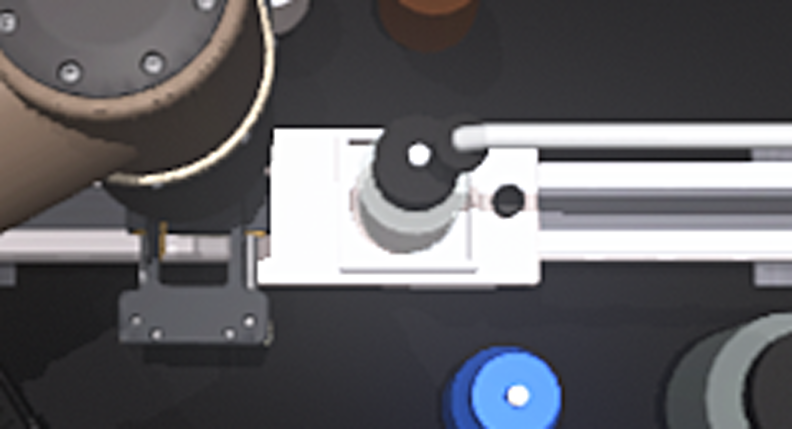

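```bash
python3 - <<'E'
from h import *
# front edge in top_f etc: predicted positions if well= y
for y in(-.015,-.018,-.021,-.023,-.026,-.029):
    p=proj("top",[.52,y-.08,.049]);q=proj("top",[.5625,y-.06,.075]);print(y,[(round((v[0]-180+.5)*3.3),round((v[1]-120+.5)*3.3)) for v in(p,q)])
E
```

```text
-0.015 [(525, 275), (495, 199)]
-0.018 [(530, 275), (500, 199)]
-0.021 [(535, 275), (505, 199)]
-0.023 [(538, 275), (509, 199)]
-0.026 [(543, 275), (514, 199)]
-0.029 [(548, 275), (519, 199)]
```

```bash
python3 snap.py g top:180,120,240,130,3.3; python3 - <<'E'
import cv2,numpy as np
e=cv2.imread("pics/top_e.png")[66:66+429];f=cv2.imread("pics/top_f.png");g=cv2.imread("pics/top_g.png")
for n,i in(("e",e),("f",f),("g",g)):
    r=i[275].mean(1); k=[x for x in range(450,600) if r[x]>128>=r[x+1]];
    kn=i[195:205,440:560].mean((0,2));d=np.where(kn<90)[0]+440
    print(n,k,d.min(),d.max())
from plant import get_state
s=get_state();print(s['time_s'],s['tcp_pos'],s['contact_force'])
E
```

```text
e [478] 440 460
f [540] 440 523
g [540] 440 523
17.3667 [0.56208103 0.09146011 0.09070178] [-0.33457441  1.24004596 -0.82272578]
```

Call:
play_rows(
  series=[0,0.0005,0,0,0,0.0005,0,0,0,0.0005,0,0,0,0.0005,0,0,0,0.0005,0,0],
)

```text
time_s: 17.78
tcp_pos: [0.5627, 0.0895, 0.0911]
eef_rot: [0.4, 90.0, -179.6]
contact_force: [-0.2, 0.6, -0.5]
gripper_width: 0.0004
```

```bash
cat > edge.py <<'E'
import cv2,numpy as np,sys
from plant import *
i=capture("top")["img"];cv2.imwrite(f"pics/full_{sys.argv[1]}.png",i)
a=cv2.resize(i[120:250,180:420],None,fx=3.3,fy=3.3,interpolation=cv2.INTER_CUBIC);r=a[275].mean(1)
print([x+ (r[x]-128)/(r[x]-r[x+1]) for x in range(450,700) if r[x]>128>=r[x+1]])
s=get_state();print(s['time_s'],s['tcp_pos'],s['contact_force'])
E
python3 edge.py h
```

```text
[np.float64(541.329268292683)]
17.8333 [0.56265597 0.08942716 0.09104083] [-0.74701266 -0.56231302 -0.53597039]
```

```bash
python3 - <<'E'
from h import *
for n,u in(("e",478.5),("f",540.3),("h",541.3)):
    w=atz("top",((u+.5)/3.3-.5+180,(275.5)/3.3-.5+120),.049);print(n,w,"well",w[1]+.08)
E
python3 snap.py h side:150,60,210,220,2.6
```

```text
e [ 0.51968073 -0.06706701  0.049     ] well 0.012932990895965515
f [ 0.51979631 -0.10468748  0.049     ] well -0.02468748198857955
h [ 0.51979818 -0.10529589  0.049     ] well -0.025295885614624772
```

View pics/side_h.png

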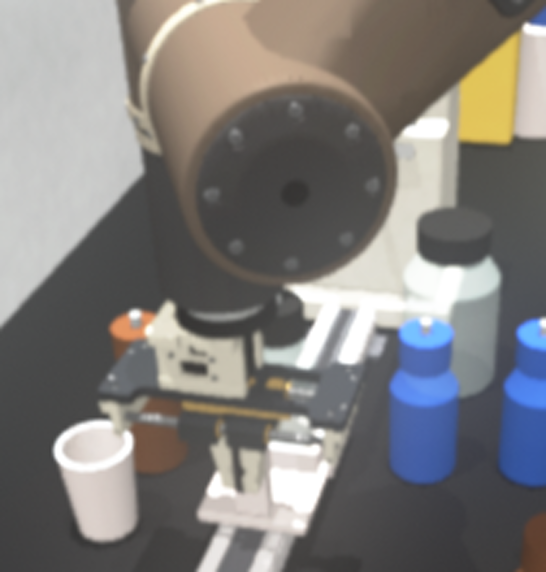

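View pics/side_f.png

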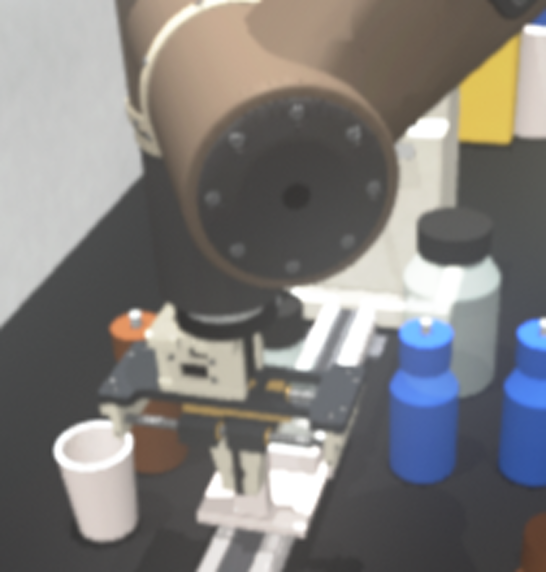

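Call:
play_rows(
  series=[0,0.0005,0,0,0,0.0005,0,0,0,0.0005,0,0,0,0.0005,0,0,0,0.0005,0,0],
)

```text
time_s: 18.3
tcp_pos: [0.5627, 0.087, 0.091]
eef_rot: [2.4, 90.0, -177.6]
contact_force: [-1.3, 0.1, 0.0]
gripper_width: 0.0002
```

```bash
python3 edge.py i
```

```text
[np.float64(547.4439252336449)]
18.35 [0.56268257 0.08692548 0.09107192] [ 0.38070922 -0.79192167 -0.04355882]
```

Call:
play_rows(
  series=[0,0.0005,0,0,0,0.0005,0,0,0,0.0005,0,0,0,0.0005,0,0,0,0.0005,0,0],
)

```text
time_s: 18.77
tcp_pos: [0.5628, 0.086, 0.0911]
eef_rot: [-108.0, 89.9, 72.0]
contact_force: [-2.9, 10.5, 0.9]
gripper_width: 0.0008
```

```bash
python3 edge.py j
```

```text
[np.float64(547.4418604651163)]
18.8167 [0.5627515  0.08602122 0.09108889] [-2.90622485  7.67847127  1.57012999]
```

The force jumped to 10.5 N while the carrier stayed put, so the plunger is seated in the catch. Backing off.

Call:
play_rows(
  series=[0,-0.002,0,0,0,-0.005,0,0,0,-0.01,0,0,0,-0.015,0,0,0,-0.02,0,0],
)

```text
time_s: 19.23
tcp_pos: [0.5627, 0.1371, 0.0911]
eef_rot: [65.8, 90.0, -114.3]
contact_force: [0.1, 0.4, -0.3]
gripper_width: 0.0003
```

Call:
play_rows(
  series=[0,-0.03,0,0,0,-0.03,0,0,0,-0.03,0,0,0,-0.03,0,0,0,-0.02,0,0],
)

```text
time_s: 19.65
tcp_pos: [0.5627, 0.2802, 0.0911]
eef_rot: [-158.0, 90.0, 22.1]
contact_force: [0.6, -0.4, -0.0]
gripper_width: 0.0006
```

Call:
play_rows(
  series=[-0.02,-0.01,0,0,-0.03,0,0,0,-0.03,0,0,0,-0.03,0,0,0,-0.02,0,0,0],
)

```text
time_s: 20.07
tcp_pos: [0.5634, 0.2878, 0.2243]
eef_rot: [-153.8, 89.8, 26.2]
contact_force: [0.4, 0.3, 0.2]
gripper_width: 0.0006
```

```bash
python3 edge.py k; python3 snap.py k side:180,70,200,200,3 ; python3 - <<'E'
import cv2
a=cv2.imread("pics/full_k.png");cv2.imwrite("pics/fk.png",cv2.resize(a[90:290,140:440],None,fx=2.6,fy=2.6,interpolation=cv2.INTER_CUBIC))
E
```

```text
[np.float64(547.0)]
20.1167 [0.56488194 0.28850517 0.22805765] [2.23016881 0.91625667 4.25500245]
```

View pics/side_k.png

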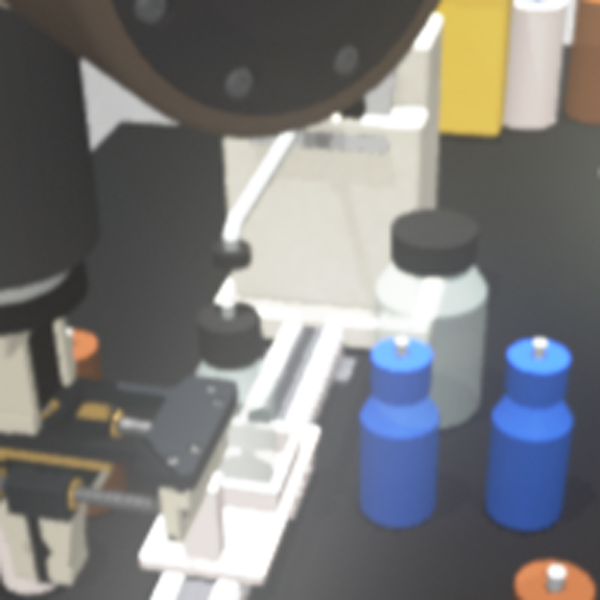

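View pics/fk.png

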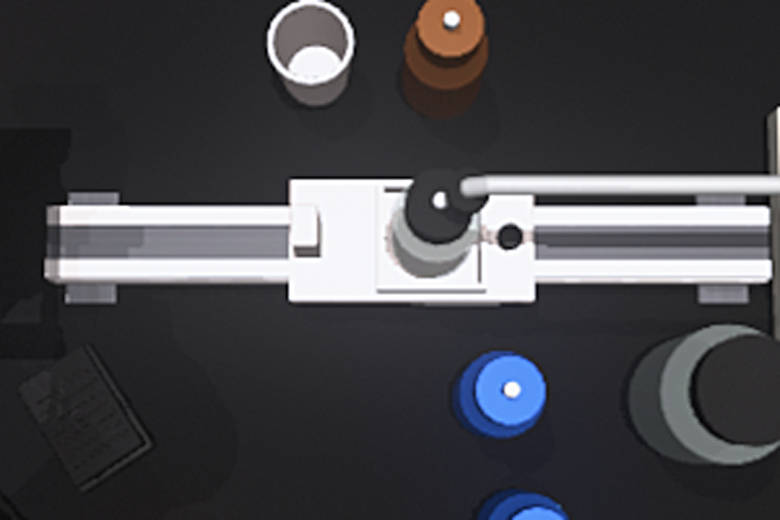

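The carrier stays seated (front edge at 547.0 px, so well y≈-0.029, 15 mm short of the nozzle) and the bottle is upright. I'll check the knob's height in the side view against the start picture.

```bash
python3 - <<'E'
from h import *
from plant import capture
c=capture("side")["img"];cv2.imwrite("pics/side_full_l.png",c)
a=cv2.imread("pics/side0.png")
for nm,im,y in(("0",a,.1535-.06),("l",c,-.0288-.06)):
    p=[proj("side",[.5625,y,z]) for z in(.065,.071,.077,.083,.089)];print(nm,np.round(p,1).tolist())
    u,v=p[2].astype(int);cv2.imwrite(f"pics/knob_{nm}.png",cv2.resize(im[v-18:v+18,u-18:u+18],None,fx=12,fy=12,interpolation=cv2.INTER_CUBIC));print(u-18,v-18)
k=[cv2.imread(f"pics/knob_{n}.png") for n in"0l"];cv2.imwrite("pics/knobs.png",np.hstack(k)[:, :800])
cv2.imwrite("pics/knobs.png",cv2.resize(np.hstack(k),(800,400)))
E
```

```text
0 [[243.8, 255.9], [243.6, 253.8], [243.4, 251.7], [243.2, 249.6], [243.0, 247.5]]
225 233
l [[265.7, 208.5], [265.6, 206.5], [265.5, 204.6], [265.4, 202.6], [265.3, 200.6]]
247 186
```

View pics/knobs.png

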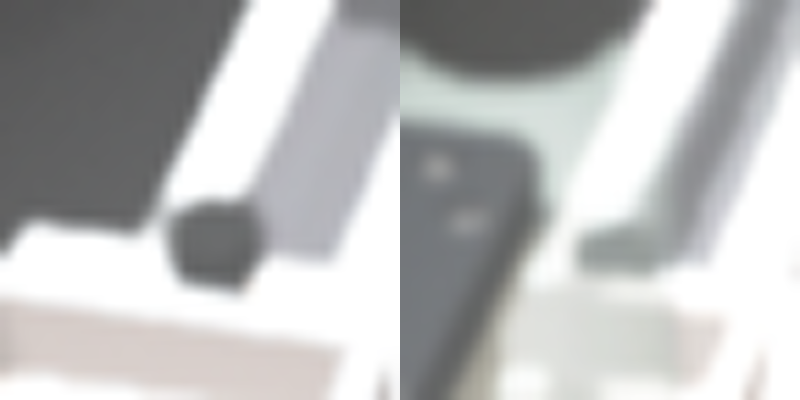

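In the side view the knob top moved from z≈0.079 to z≈0.072, so it has dropped about 6–7 mm. That confirms the plunger is down. One still call, then hand in.

Call:
play_rows(
  series=[-0.01,0,0,0,-0.01,0,0,0,0,0,0,0,0,0,0,0,0,0,0,0],
)

```text
time_s: 20.63
tcp_pos: [0.5627, 0.2865, 0.2405]
eef_rot: [26.8, 90.0, -153.3]
contact_force: [0.4, -0.9, -0.2]
gripper_width: 0.0005
```

```bash
python3 edge.py m; python3 -c "
from plant import close_job;print(close_job())"
```

```text
[np.float64(547.0162162162162)]
20.6833 [0.56265048 0.28641433 0.2403419 ] [-0.2585529   0.07030705  0.3313279 ]
the job is handed in; nothing more can be done
None
```

The job is done and handed in at 20.7 s. The clear, black-stoppered bottle stands upright and released in the carrier's well, and the carrier is seated in the station catch. I gripped the bottle by its stopper, set it down and let go. I then pushed the carrier by the rear face of its block with the jaws shut.

**Finding the catch:** the push force fell from about 3 N to about 0, and the carrier was drawn on ahead of the finger. The next gentle push met about 10.5 N without moving it, so I backed off.

**Last checks:**
- **Carrier:** it stayed put after I backed off, with its front edge at 547.0 px in two pictures. The well is about 15 mm short of the nozzle, inside the 40 mm allowed.
- **Plunger:** the knob's top is about 6–7 mm lower than at the start, though part of it was hidden by the bottle in the side view.
- **Bottle and bench:** in the last pictures I viewed, the bottle was upright and the bystanders in view showed no sign of having moved.
- **Robot:** it was clear of everything, with force readings near zero.

**One doubtful reading:** when the force first dropped, the pictures showed no clear jump ahead by the carrier. Two further 2.5 mm steps showed it being drawn in, and a third met the firm stop.

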